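# Find the heavy side of a loaded clinostat drum and hold it down

### The job

The clinostat's drum has to be balanced before it runs: slide the drive carriage by its thumb grip away from the drum, fully back against its end stop, so that the drum is free, then turn the drum by its rim and find by feel which side is heavy (the bearing is stiff, so left to itself the drum hangs short of the bottom, on the side it came from). Finish holding: grip the drum's rim with its heavy side straight down and keep it there, still gripping when your program ends, so that the trim screw can be put in opposite; leave the other things on the bench where they are.

Things in the scene. Friction and masses are not known exactly. Their poses are not given: they have to be found in the camera images.
- clinostat: clinostat stand, fixed to the bench: grey base plate 15 mm high reaching x -62 to +110, y -242 to +98 mm from the origin; bearing pedestal behind the drum, its top 128 mm above the bench, its front 51 mm behind the middle of the flange. Origin on the bench under the middle of the flange; x runs level along the axle, away from the robot; y to the left; z up.
- axle (a point): point on the level axle, 105 mm above the bench, at the middle of the drum's flange: an aluminium disc 160 mm across, 12 mm thick along the axle, with 12 small screw holes in its face. Its outer 22 mm is free to grip, fingers in front and behind; 40 mm is free behind it. Axes as the stand's.
- drum (a joint): rad; turn of the drum about the axle, no stops: 0 with the cap latch on top, growing clockwise seen from the robot (top of the rim moves to -y of the stand). Locked while the drive roller touches the rim. Free, it creeps down in a second or two and stops with its heavy side 0.3 to 0.5 rad short of straight down, on the side it came from (bearing friction 0.1 N m).
- cap_latch (a point): small steel latch near one edge of the face of the drum's black light-tight cap (115 mm across, 50 mm deep, on the robot's side of the flange); turns with the drum, 34 mm off the axle. Shut in the cap is an unseen load of some 0.75 kg, 34 mm off the axle at an unknown fixed angle unrelated to the latch: it pulls with about 3 N at the rim. With it within 0.3 to 0.5 rad of the top the drum stays put too.
- drive (a joint): m; position of the drive carriage along its rails, 0 = rubber roller pressed on the rim (drum locked), 0.036 = fully back against its end stop; it grows as the carriage moves to -y of the stand, away from the drum. It stays where it is left; it takes about 9 to 11 N to pull it back.
- drive_grip (a point): middle of the top of the carriage's black thumb grip, 72 mm above the bench, moving with the carriage (163 mm from the axle towards -y when the roller is on the rim). The grip is an upright fin 12 mm thick (along the stand's x), 26 mm wide (along y) and 38 mm high above its foot; to be pinched from above across its thickness. Axes as the stand's.
- petri_dish: closed petri dish, 61 mm across, 15 mm high, lying beside the stand; to be left alone. Origin under its centre.
- onion: onion, 60 mm across, 71 mm high; to be left alone. Origin under its centre.
- specimen_jar: white-lidded jar, 56 mm across, 72 mm high; to be left alone. Origin under its centre.
- tape: roll of tape, 104 mm across, 25 mm high, lying flat; to be left alone. Origin under its centre.

How it is judged:
By the outcome, as a careful person would: the job done as asked, in the order asked, and still so for the second after the job is handed in, while the arm keeps its last pose, push and grip.
It also fails if it takes over 72 s, if anything falls off the work surface, if the arm or the gripper's body presses on something with over 40 N, if the wrist force passes 120 N, or if a joint passes its speed limit or range.

### The arm

A 7-joint arm with a two-finger parallel gripper is mounted at the origin on a cart in front of the work surface, level with it; the furniture and walls round the work are solid. World frame = base frame: x ahead of the robot, y to its left, z up, the work surface at z = 0. Lengths are in mm, angles in rad, forces in N, time in s.
With the tool pointing down it reaches from about 425 to 950 mm from the base axis. Payload 4.7 kg.
Tool frame: the origin (TCP) lies at the very end of the fingers, on their centre line; the grasp point (between the pads) lies 19 mm behind it; z points along the fingers, y is the line along which they close (so a half turn about z gives the same grasp; the last joint's range is limited). The gripper opens to 87 mm and grips with 3 to 60 N. Pads are 19 mm wide; open, the fingers measure 117 mm over their backs; the gripper's body (75 mm by 190 mm) begins 51 mm behind the grasp point.
Start: joints at [1.309, 0.469, -0.049, 1.532, 0.024, 1.141, -0.082], TCP at [155.771, -656.799, 222.573] pointing down, gripper open.
Joint ranges: [-2.59, 2.59], [-0.33, 1.99], [-1.39, 1.29], [0.1, 2.45], [-1.04, 4.18], [0.21, 1.99], [-2.66, 2.66]. Speed limits (rad/s): [2.57, 2.57, 3.14, 3.14, 3.14, 3.14, 3.14].

### API

Orientations are given as a unit quaternion [x, y, z, w].
In Python, from workcell import move_to, servo_line, move_joints, open_jaws, grasp, sleep, inverse_kinematics, snapshot, MotionError, hand_in, current_clock, current_joints, current_joint_vel, current_joint_efforts, current_tcp_pos, current_tool_rot, current_wrist_force, current_moment, current_grip_width, current_grasp_force gives the robot as it stands. The module is installed in compiled form; this text tells all that it offers. Calls block until the motion is done:
- move_to(position, orientation): joint-space move of the TCP to a pose.
- servo_line(position, vel=150, ori=None, stop_force=None): straight line of the TCP; ori=None keeps the orientation; vel is the mean speed in mm/s. With stop_force (N) it stops when the force on the tool has changed by that much, and returns True; else False.
- move_joints(angles): joint-space move.
- open_jaws() and grasp(effort=None): open the fingers fully, or close them until they stop; effort is the grip in N (None keeps the last).
- sleep(seconds).
- inverse_kinematics(position, orientation): joint angles nearest the present ones, or None.
- snapshot(name): name is "scene" or "top" or "wrist"; returns a dict with "color" (384x512x3 uint8, blue, green, red), "z_map" (384x512 float32, mm along the optical axis (not along the pixel's ray), 0 where there is no reading), "fovy" (degrees; the focal length in pixels is half the picture's height over the tangent of half this angle, whatever the lens; pixels are square), "cx", "cy" (the principal point, pixels), "R" (3x3) and "t" (3): a world point X has camera coordinates R X + t; the wrist camera has in their place "tool_from_camera" (4x4, takes a point from camera to tool coordinates, whose origin is the TCP and whose axes are the flange's). Camera axes: x right, y down, z forward; pixel columns grow to the right and rows downward; lengths in mm; the calibration is good to about 2 mm. A picture is of the moment at which its call begins: read the wrist's pose just before it.
A pose or a line that the arm cannot do raises MotionError and nothing moves.
- hand_in(): hands the job in; it is judged then, once.
Readings, each from a call of its own:
- current_clock(): time.
- current_joints(): joint angles.
- current_joint_vel(): joint speeds.
- current_joint_efforts(): joint torques, N m.
- current_tcp_pos(): TCP position.
- current_tool_rot(): TCP orientation.
- current_wrist_force(): force on the tool from outside, world axes, zero at the start.
- current_moment(): the same for the moment, N m.
- current_grip_width(): finger opening in mm.
- current_grasp_force(): force on a finger pad.
Only numpy, scipy, OpenCV 4.12 (cv2) and the standard library are available. Lean on these libraries where they do the work, as an engineer would, in place of code of your own. Each camera call takes 0.05 s, during which the arm holds its last target. There are 200 camera calls.

## Working session

There is one attempt and no reset: what is moved stays moved. The work goes in short steps, each a Python script; the robot and the scene stay as the last script left them, time stands still between calls to the robot, and variables do not carry over. Pictures are saved under pics/ and viewed, at most 10 in all, crops included, and the job is handed in when it is done.

```bash
mkdir -p pics
cat > h.py <<'E'
import numpy as np, cv2
from workcell import *
def world(s,u,v,z=None):
    H=s["color"].shape[0]; f=H/2/np.tan(np.radians(s["fovy"])/2)
    z=s["z_map"][v,u] if z is None else z
    c=np.array([(u-s["cx"])/f*z,(v-s["cy"])/f*z,z])
    return np.array(s["R"]).T@(c-np.array(s["t"]))
def cloud(s):
    H,W=s["z_map"].shape; f=H/2/np.tan(np.radians(s["fovy"])/2)
    v,u=np.mgrid[:H,:W]; z=s["z_map"]
    c=np.stack([(u-s["cx"])/f*z,(v-s["cy"])/f*z,z],-1)
    return (c-np.array(s["t"]))@np.array(s["R"])
E
python3 - <<'E'
from h import *
import pickle
for n in("scene","top"):
    s=snapshot(n); pickle.dump(s,open(n+".pkl","wb")); cv2.imwrite(f"pics/{n}0.png",cv2.resize(s["color"],(800,600)))
    print(n,s["fovy"],s["cx"],s["cy"],np.round(-np.array(s["R"]).T@np.array(s["t"])))
print(current_clock(),current_tool_rot())
E
```

```text
scene 49.53909433433329 251.82350729284812 187.1204740706027 [130. 509. 933.]
top 47.54163335411721 255.0532637505345 195.92597840443915 [ 503. -154. 1426.]
0.1 [ 9.93230394e-01  1.16157619e-01 -1.47018773e-04 -8.78251811e-04]
```

View pics/scene0.png

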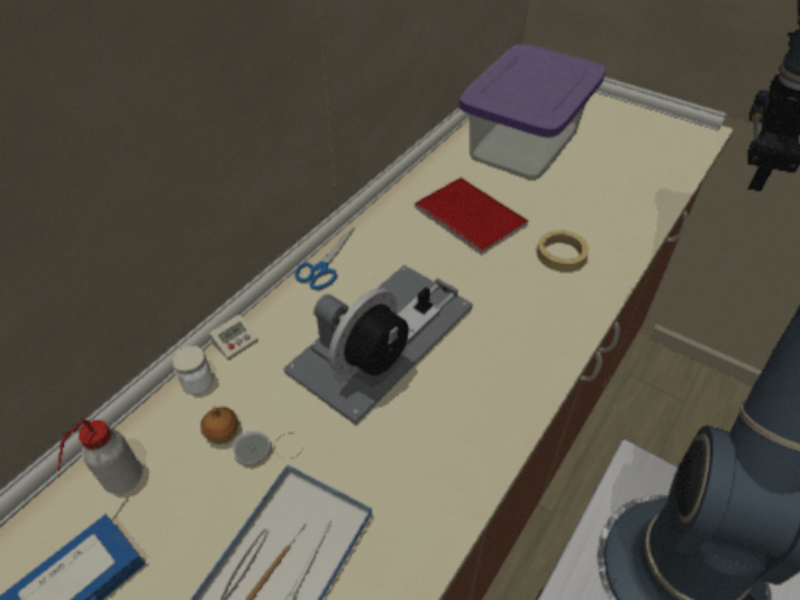

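View pics/top0.png

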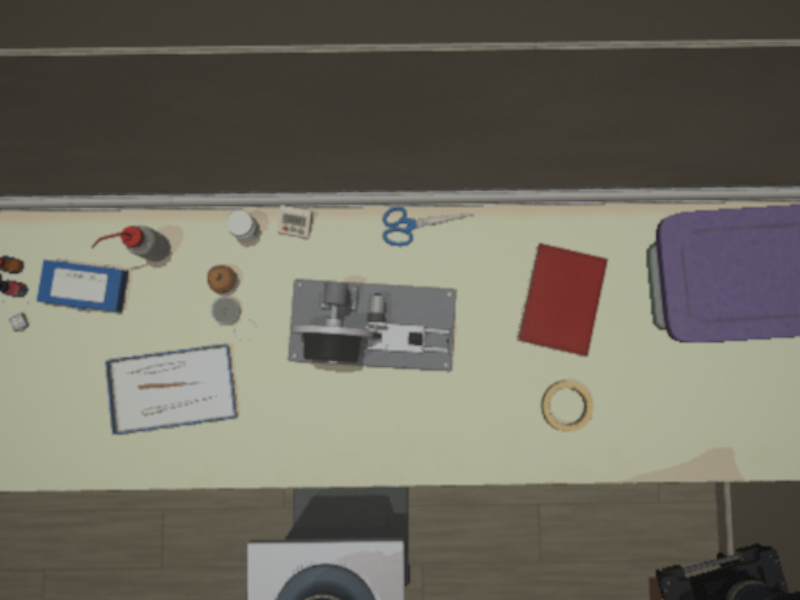

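The stand shows near the middle of the top view (plate corners at about (293,280), (456,288), (450,370) and (290,362)), with the latch facing the robot in the scene view at (392,335). Next I fit the plate, the grip and the latch.

Run:
```python
from h import *
import pickle
s=pickle.load(open("top.pkl","rb")); P=cloud(s)
m=(P[...,2]>8)&(P[...,2]<22)&(P[...,0]>350)&(P[...,0]<720)&(P[...,1]<150)&(P[...,1]>-320)&(s["z_map"]>0)
c=s["color"].astype(int); m&=(c.max(-1)-c.min(-1)<25)
n,l,st,_=cv2.connectedComponentsWithStats(m.astype(np.uint8))
k=1+np.argmax(st[1:,4]); p=P[l==k][:,:2].astype(np.float32)
r=cv2.minAreaRect(p); print(r); b=cv2.boxPoints(r); print(b)
# yaw from long side
e=[b[(i+1)%4]-b[i] for i in range(4)]; L=max(e,key=np.linalg.norm); L=L*np.sign(L[1]); yaw=np.arctan2(-L[0],L[1]); 
R=np.array([[np.cos(yaw),-np.sin(yaw)],[np.sin(yaw),np.cos(yaw)]])
o=np.array(r[0])-R@[24,-72]; print("yaw",yaw,"origin",o)
# check in stand frame
for nme in("top","scene"):
    s=pickle.load(open(nme+".pkl","rb")); P=cloud(s); Q=P.copy(); Q[...,:2]=(P[...,:2]-o)@R
    ok=s["z_map"]>0
    g=ok&(abs(Q[...,0])<30)&(Q[...,1]<-120)&(Q[...,1]>-240)&(Q[...,2]>55)&(Q[...,2]<85)
    if g.any(): print(nme,"grip",Q[g].min(0),Q[g].max(0),np.median(Q[g],0),g.sum())
    f=ok&(abs(Q[...,0])<12)&(abs(Q[...,1])<95)&(Q[...,2]>175)
    if f.any(): print(nme,"flange top",np.median(Q[f],0),Q[f].max(0))
    f=ok&(abs(Q[...,0])<15)&(abs(Q[...,1])<95)&(Q[...,2]>30)
    if f.any(): print(nme,"flange",Q[f].min(0),Q[f].max(0))
    f=ok&(abs(Q[...,0]+56)<12)&(abs(Q[...,1])<60)&(abs(Q[...,2]-105)<60)
    if f.any(): print(nme,"cap face",Q[f].min(0),Q[f].max(0),np.median(Q[f],0))
    if nme=="scene":
        mm=f&(s["color"].min(-1)>70); print("latch",np.median(Q[mm],0),mm.sum())
        cv2.imwrite("pics/crop.png",cv2.resize(s["color"][180:280,180:310],(780,600),interpolation=cv2.INTER_CUBIC))
pickle.dump((o,yaw),open("stand.pkl","wb"))
```

```text
((588.36376953125, -146.08782958984375), (252.39183044433594, 172.82948303222656), 85.39630126953125)
[[ 492.09894  -264.94067 ]
 [ 664.3708   -278.81253 ]
 [ 684.6286    -27.234985]
 [ 512.35675   -13.363129]]
yaw -0.08034978 origin [570.22016174 -72.39380127]
top grip [  -4.22253851 -131.32710969   67.70955557] [   5.79025655 -121.35322538   77.16961664] [   0.66698249 -126.36870861   70.62036336] 16
top flange top [ -0.6772364   44.52800028 180.78432421] [  5.42988718  85.69349829 189.45806748]
top flange [-14.99120563 -94.1351945   30.15858582] [ 14.36999044  94.09468093 189.45806748]
top cap face [-59.70249457  -9.45611516  86.14400195] [-44.04365566  58.32068914 161.38353119] [-50.55361898  28.6589553  151.47113548]
scene grip [  -8.43773984 -128.91687965   55.89335333] [   3.50792227 -120.98709782   75.19346913] [  -5.46707531 -125.03526871   71.85137776] 18
scene flange top [ -3.70259178  50.00795702 181.32505429] [  4.91862085  83.70895393 187.74294173]
scene flange [-14.98471748 -93.73725582  30.00605622] [ 14.70231371  94.87739544 187.74294173]
scene cap face [-62.52379388  -3.48466872  55.6776782 ] [-44.37068463  59.97637984 160.4508911 ] [-57.13530716  35.92855218 120.22284856]
latch [-59.39589104  37.05269941 147.77165605] 11
```

View pics/crop.png

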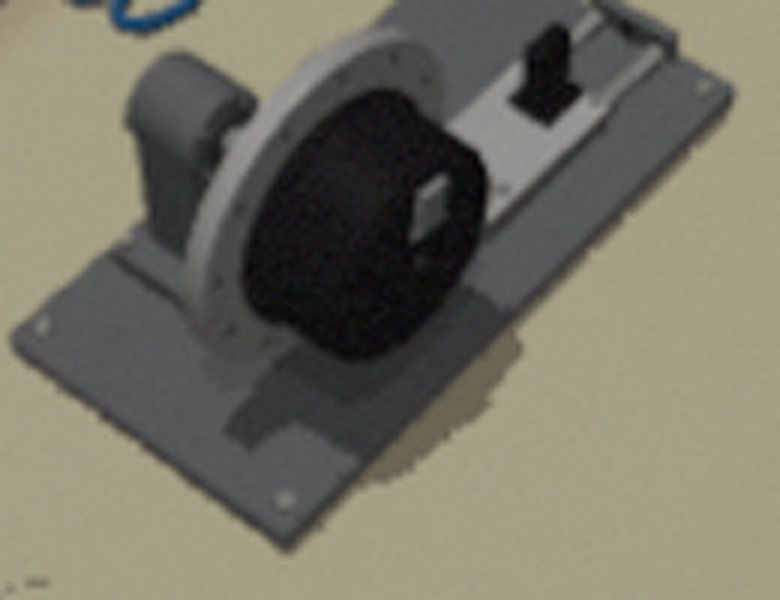

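Run:
```python
from h import *
import pickle
from scipy.optimize import least_squares
s=pickle.load(open("top.pkl","rb")); P=cloud(s); c=s["color"].astype(int)
# plate corners/screws: all plate grey pixels at plate height
m=(P[...,2]>8)&(P[...,2]<22)&(c.max(-1)<150)&(c.max(-1)-c.min(-1)<25)&(P[...,0]>430)&(P[...,0]<720)&(abs(P[...,1]+110)<200)&(s["z_map"]>0)
p=P[m][:,:2].astype(np.float32); r=cv2.minAreaRect(p); print(r); print(cv2.boxPoints(r))
b=cv2.boxPoints(r)
e=[b[(i+1)%4]-b[i] for i in range(4)]; L=max(e,key=np.linalg.norm); L=L*np.sign(L[1]); yaw=np.arctan2(-L[0],L[1])
R=np.array([[np.cos(yaw),-np.sin(yaw)],[np.sin(yaw),np.cos(yaw)]]); o=np.array(r[0])-R@[24,-72]; print(yaw,o)
T=[]
for n in("top","scene"):
    s=pickle.load(open(n+".pkl","rb")); P=cloud(s); Q=P.copy(); Q[...,:2]=(P[...,:2]-o)@R; ok=s["z_map"]>0
    f=ok&(abs(Q[...,0])<12)&(abs(Q[...,1])<75)&(np.hypot(Q[...,1],Q[...,2]-105)>66)&(Q[...,2]>110)
    q=Q[f]; print(n,"flange n",f.sum(),"x=a+by",np.polyfit(q[:,1],q[:,0],1),"x range",np.percentile(q[:,0],[5,50,95]))
    rim=q[q[:,2]>150]; y,z,x=q[:,1],q[:,2],q[:,0]
    g=ok&(abs(Q[...,0])<20)&(abs(Q[...,1]+163)<22)&(Q[...,2]>60)&(Q[...,2]<85)
    print(n,"grip",Q[g].min(0),Q[g].max(0),g.sum())
    lf=ok&(abs(Q[...,0]+56)<12)&(np.hypot(Q[...,1],Q[...,2]-105)<62)&(s["color"].min(-1)>70)
    print(n,"latch",np.median(Q[lf],0),lf.sum())
    yy=ok&(abs(Q[...,0])<12)&(Q[...,2]>120)&(abs(Q[...,1])<100); print("y,z extent",Q[yy].min(0),Q[yy].max(0))
pickle.dump((o,yaw),open("stand.pkl","wb"))
```

```text
((591.1952514648438, -102.88502502441406), (339.42352294921875, 172.81561279296875), 85.73390197753906)
[[ 492.40222 -265.6988 ]
 [ 664.739   -278.55432]
 [ 689.9883    59.92874]
 [ 517.6515    72.78427]]
-0.07445746 [572.61773252 -29.29918432]
top flange n 222 x=a+by [-0.00144873  0.18428984] x range [-5.31125321  0.06897657  5.67804474]
top grip [  -4.87805225 -174.45670222   67.66994213] [   5.8340328  -152.17587978   78.52838227] 32
top latch [-58.08854606  -5.32939485 148.4453101 ] 7
y,z extent [-11.91036223 -76.88307514 120.41085025] [ 10.901793    75.2641456  189.45806748]
scene flange n 414 x=a+by [ 0.01509833 -3.64566026] x range [-7.36740483 -5.10384077  4.04110952]
scene grip [  -8.55275482 -172.06092824   60.09493639] [   3.67218314 -147.45489608   75.19346913] 48
scene latch [-58.37397333  -5.7602911  147.77165605] 11
y,z extent [-11.9738742  -75.36314002 120.08254759] [  6.66969626  80.75859484 187.74294173]
```

```bash
cat >> h.py <<'E'
import pickle
from scipy.spatial.transform import Rotation as Ro
o,yaw=pickle.load(open("stand.pkl","rb"))
R3=Ro.from_euler("z",yaw).as_matrix(); O=np.array([*o,0])
W=lambda q:(O+R3@np.array(q,float)).tolist()
SG=1
def quat(phi=0,sg=None):
    """tool approaching the axle radially from rim angle phi (0 top, + towards -y)"""
    z=np.array([0,np.sin(phi),-np.cos(phi)]); y=np.array([(sg or SG),0,0.]); x=np.cross(y,z)
    return Ro.from_matrix(R3@np.stack([x,y,z],1)).as_quat().tolist()
def rimpos(phi,r,x=0): return W([x,-r*np.sin(phi),105+r*np.cos(phi)])
def latch():
    s=snapshot("scene"); H,Wd=s["z_map"].shape; f=H/2/np.tan(np.radians(s["fovy"])/2)
    Rc,t=np.array(s["R"]),np.array(s["t"]); v,u=np.mgrid[:H,:Wd]
    d=np.stack([(u-s["cx"])/f,(v-s["cy"])/f,np.ones_like(u,float)],-1)@Rc@R3
    c=R3.T@(-Rc.T@t-O); k=(-58-c[0])/d[...,0]; Q=c+k[...,None]*d
    w=s["color"].min(-1).astype(float)
    m=(np.hypot(Q[...,1],Q[...,2]-105)<47)&(abs(s["z_map"]-k)<25)
    w=np.where(m,np.clip(w-50,0,None),0); yz=(Q[...,1:]*w[...,None]).sum((0,1))/w.sum()
    return yz, np.arctan2(-yz[0],yz[1]-105), (w>0).sum(), s
E
python3 - <<'E'
from h import *
s=pickle.load(open("top.pkl","rb")); Q=(cloud(s)-O)@R3
g=(s["z_map"]>0)&(Q[...,1]<-85)&(Q[...,1]>-250)&(abs(Q[...,0])<110)
for a,b in((-110,-20),(-20,20),(20,110)):
    k=g&(Q[...,0]>a)&(Q[...,0]<b); print(a,b,Q[k][Q[k][:,2].argmax()])
g=(s["z_map"]>0)&(abs(Q[...,1])<60)&(Q[...,0]>20)&(Q[...,0]<115)&(Q[...,2]>60); print("ped",Q[g].min(0),Q[g].max(0))
yz,a,n,_=latch(); print("latch",yz,a,n)
for sg in(1,-1):
    for p in(0,.6,-.6,1,-1,1.4,-1.4):
        q=inverse_kinematics(rimpos(p,62),quat(p,sg)); print(sg,p,None if q is None else np.round(q,2))
    q=inverse_kinematics(W([0,-163,44]),quat(0,sg)); print("grip",None if q is None else np.round(q,2))
E
```

```text
-110 -20 [ -20.81558794 -234.26176621   33.81617579]
-20 20 [  -4.70657899 -161.88142472   78.52838227]
20 110 [ 33.79594298 -85.19574451  81.38513809]
ped [ 20.18715612 -23.16858563  61.34473581] [ 96.10441072  22.27249629 131.69282431]
latch [ -4.73816607 142.0818579 ] 0.1270872032031802 39
1 0 [ 0.51  0.45 -0.7   1.81  0.34  1.   -0.4 ]
1 0.6 [ 0.86  0.6  -0.73  1.79 -0.25  0.99  0.29]
1 -0.6 [ 0.27  0.69 -0.93  1.76  0.96  1.54 -1.07]
1 1 [ 1.04  0.85 -0.81  1.73 -0.42  1.1   0.52]
1 -1 [-0.03  0.83 -0.72  1.7   1.07  1.81 -1.22]
1 1.4 [ 1.06  1.08 -0.74  1.66 -0.63  1.3   0.74]
1 -1.4 [-0.42  0.95 -0.24  1.65  1.02  1.87 -1.22]
grip [ 0.66  0.61 -0.54  1.86  0.43  0.79 -0.19]
-1 0 [ 0.79  0.65 -1.18  1.8   0.66  1.15  2.47]
-1 0.6 [ 0.36  0.49 -0.02  1.82 -0.64  1.11 -2.51]
-1 -0.6 [ 0.39  0.83 -1.18  1.75  1.09  1.71  1.98]
-1 1 [ 0.45  0.68  0.07  1.77 -0.93  1.4  -2.18]
-1 -1 [ 0.02  0.86 -0.81  1.7   1.1   1.87  1.9 ]
-1 1.4 [ 0.6   0.92 -0.05  1.69 -1.03  1.63 -2.05]
-1 -1.4 [-0.42  0.95 -0.24  1.65  1.02  1.87  1.92]
grip [-0.47  0.85  1.11  1.93 -0.93  0.99 -2.13]
```

Run:
```python
from h import *
move_to(W([0,-163,170]),quat()); print(current_clock())
servo_line(W([0,-163,44]),vel=150)
f0=np.array(current_wrist_force())
grasp(40); print(current_grip_width(),current_grasp_force(),current_clock())
r=servo_line(W([0,-163-44,44]),vel=40,stop_force=25)
p=R3.T@(np.array(current_tcp_pos())-O); print(r,p,R3.T@np.array(current_wrist_force()),current_grip_width(),current_clock())
print("latch",latch()[:3])
s=snapshot("top"); P=(cloud(s)-O)@R3
```

```text
2.3583
11.92135899911409 40.00074022449553 4.5417
False [   0.33111314 -199.11376522   43.9285713 ] [ 0.81112989 13.12070779 -0.35111427] 11.46195147384077 5.7917
latch (array([ 28.81306643, 123.22608438]), np.float64(-1.0067768114080011), np.int64(40))
```

Run:
```python
from h import *
p=current_tcp_pos()
open_jaws(); print(current_clock(),latch()[:3])
servo_line(W([0,-199,170]),vel=200); print(current_clock(),latch()[:3])
L=latch(); print(current_clock())
move_to(rimpos(0,110),quat()); print(current_clock())
L=latch(); print(L[:3]); cv2.imwrite("pics/a.png",cv2.resize(L[3]["color"][160:280,180:340],(800,600)))
s=snapshot("top"); Q=(cloud(s)-O)@R3
g=(s["z_map"]>0)&(abs(Q[...,0])<20)&(abs(Q[...,1]+190)<40)&(Q[...,2]>60)&(Q[...,2]<85)
print("grip",g.sum(), Q[g].min(0) if g.any() else 0,Q[g].max(0) if g.any() else 0)
```

```text
7.2667 (array([ 32.76335968, 115.43123689]), np.float64(-1.2625625283745696), np.int64(39))
8.1 (array([ 32.97021514, 114.61120399]), np.float64(-1.2871450261316262), np.int64(42))
8.2
9.0333
(array([ 32.43761825, 114.72216856]), np.float64(-1.279597405273646), np.int64(40))
grip 35 [  -5.47860242 -212.16632609   62.86750247] [   7.24226296 -186.46778644   77.5108481 ]
```

View pics/a.png

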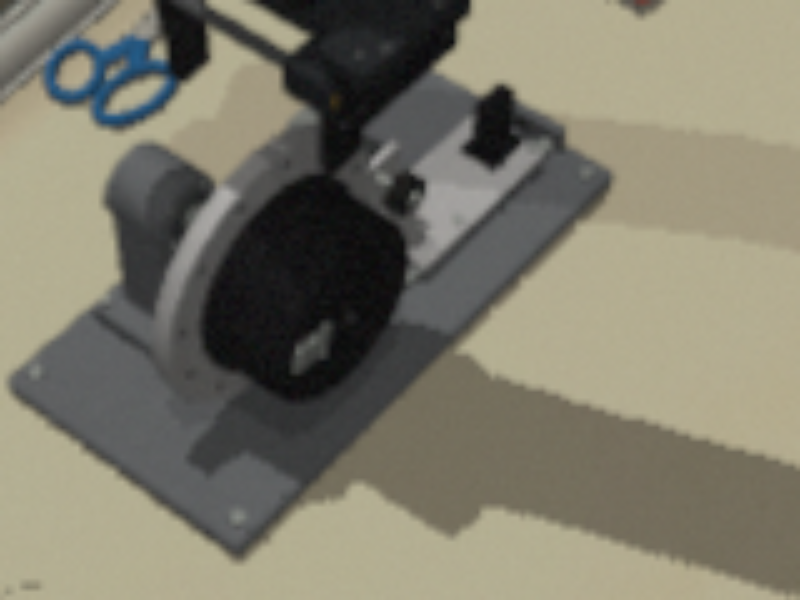

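The carriage is fully back (grip at y about −199), and the drum has come to rest with the latch at −1.28 rad (latch at about (310,345) in the crop). Next I turn the drum past the bottom, release it, and read the rest angle from the other side.

```bash
cat >> h.py <<'E'
def arc(a,b,r=62,vel=70,log=True):
    n=int(np.ceil(abs(b-a)/.15))
    for p in np.linspace(a,b,n+1)[1:]:
        servo_line(rimpos(p,r),vel=vel,ori=quat(p))
        if log:
            F=R3.T@np.array(current_wrist_force()); print(round(p,2),"tang",round(float(F@[0,-np.cos(p),-np.sin(p)]),2),np.round(F,1))
E
python3 - <<'E'
from h import *
a,b=.5,-.75
move_to(rimpos(a,112),quat(a)); servo_line(rimpos(a,62),vel=120)
print(current_clock(),latch()[:3], R3.T@np.array(current_wrist_force()))
grasp(25); print(current_grip_width(),current_grasp_force(),latch()[:3])
arc(a,b); print(current_clock(),latch()[:3])
open_jaws(); servo_line(rimpos(b,112),vel=150); print(current_clock(),latch()[:3])
move_to(rimpos(-.4,112),quat(-.4)); sleep(.8); L=latch(); print(current_clock(),L[:3])
cv2.imwrite("pics/b.png",cv2.resize(L[3]["color"][160:280,180:340],(800,600)))
E
```

```text
10.2583 (array([ 32.34547309, 114.59134016]), np.float64(-1.2825278407072551), np.int64(40)) [-0.48717971  0.10919599 -0.71674313]
11.794601951899853 24.999737441539764 (array([ 32.2050116, 114.3908285]), np.float64(-1.2870680338869216), np.int64(41))
0.36 tang -5.58 [-0.   4.   5.2]
0.22 tang -4.44 [-0.9  2.6  8.6]
0.08 tang -3.19 [-0.4  2.6  6.7]
-0.06 tang -2.44 [-0.5  2.8  6.8]
-0.19 tang -1.88 [1.2 2.8 4.7]
-0.33 tang -0.98 [2.9 1.8 2.1]
-0.47 tang -0.69 [4.1 1.6 1.5]
-0.61 tang -0.14 [4.9 1.5 2. ]
-0.75 tang 1.13 [4.7 0.7 2.4]
14.175 (array([20.37748459, 79.12985256]), np.float64(-2.474407110246032), np.int64(42))
16.0833 (array([26.79480958, 87.66664098]), np.float64(-2.1449838488760915), np.int64(39))
17.3833 (array([27.96658967, 88.7073557 ]), np.float64(-2.098305007631332), np.int64(38))
```

View pics/b.png

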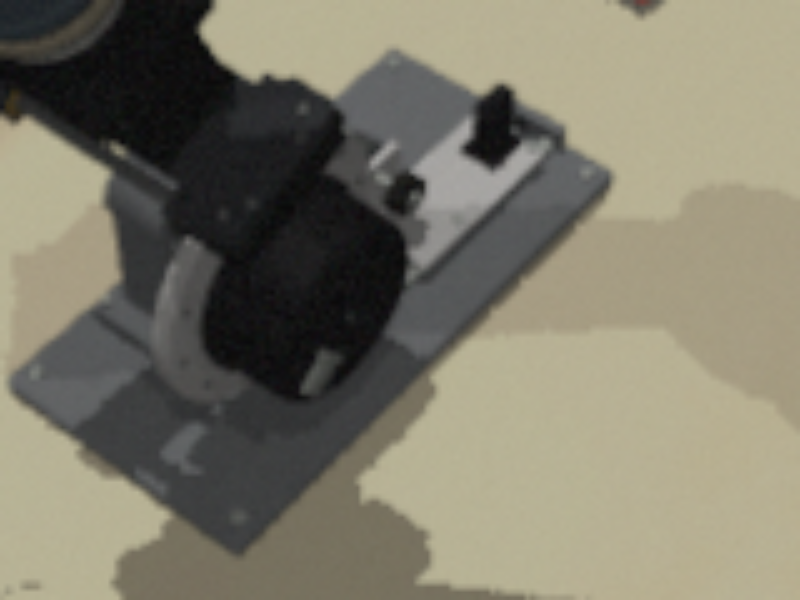

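Run:
```python
from h import *
a=-.41
B=latch()[1]; print("B",B)
move_to(rimpos(a,112),quat(a)); servo_line(rimpos(a,62),vel=120); print("B",latch()[:3])
grasp(40); print(current_grip_width(),current_grasp_force(),latch()[1])
arc(a,0); sleep(.3); L=latch(); print(current_clock(),L[:3],R3.T@np.array(current_tcp_pos()-O))
cv2.imwrite("pics/c.png",cv2.resize(L[3]["color"][160:280,180:340],(800,600)))
```

```text
B -2.1081724891195606
B (array([27.84302805, 88.1310891 ]), np.float64(-2.115511777396325), np.int64(38))
11.800204660355622 39.99966859817505 -2.1146632068144124
-0.27 tang 3.26 [ 2.1 -3.4 -0. ]
-0.14 tang 3.77 [ 3.3 -3.9 -0.9]
0.0 tang 3.35 [ 3.5 -3.3 -1.7]
20.7417 (array([ 32.22446017, 100.48069303]), np.float64(-1.7101321718137088), np.int64(38)) [ 3.21752335e-01 -2.23917855e-02  1.66881725e+02]
```

View pics/c.png

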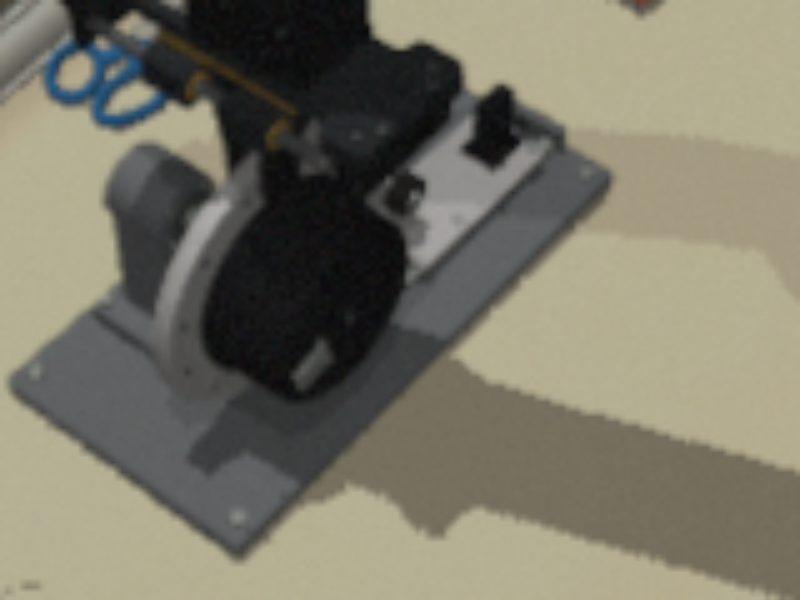

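The picture shows the rim gripped at the top and the carriage still back. The latch at about (312,362) reads −1.71 rad; the midpoint of the two rest angles is −1.70.

```bash
python3 -c "
from h import *
print(latch()[1],current_grasp_force()); print(hand_in())"
```

```text
-1.7078401443179336 40.01059591770172
the job is handed in; nothing more can be done
None
```

The job is handed in: the carriage is fully back against its stop, and the rim is gripped with the heavy side straight down to within about 0.03 rad, taking straight down as midway between the two angles where the drum came to rest.

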